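Hold a tube level over its V rests for marking

ROBOT

A 7-joint arm with a two-finger parallel gripper is mounted at the origin on a cart in front of the work surface, level with it; the furniture and walls round the work are solid. World frame = base frame: x ahead of the robot, y to its left, z up, the work surface at z = 0. Lengths are in mm, angles in rad, forces in N, time in s.
With the tool pointing down it reaches from about 425 to 1025 mm from the base axis. Payload 3.6 kg.
Tool frame: the origin (TCP) lies on the centre line of the jaws, within the pads' length; the fingertips stand 17 mm ahead of it and the grasp point (between the pads) lies 2 mm behind it; z points along the fingers, y is the line along which they close (so a half turn about z gives the same grasp; the last joint's range is limited). The gripper opens to 85 mm and grips with 20 to 120 N. Pads are 22 mm wide; open, the fingers measure 114 mm over their backs; the gripper's body (76 mm by 85 mm) begins 54 mm behind the grasp point. The pads swing forward as they close: fully open they stand 13 mm farther back than shut.
Start: joints at [1.111, 0.591, 0.048, 1.609, -0.033, 0.943, -0.034], TCP at [259.331, -677.035, 221.502] pointing down, gripper open.
Joint ranges: [-2.69, 2.69], [-0.47, 2.24], [-1.27, 1.36], [0.19, 2.51], [-1.53, 4.68], [0.08, 2.07], [-3.09, 3.09]. Speed limits (rad/s): [2.57, 2.57, 3.14, 3.14, 3.14, 3.14, 3.14].

INTERFACE

Orientations are given as a rotation vector (axis times angle).
In Python, from station import status, optics, workorder gives the robot as it stands. The module is installed in compiled form; this text tells all that it offers.
- The arm moves only by the shell command python3 -m inch 'ROWS'. ROWS is JSON, a list of rows, each an object with "jaw": the closure, from -1 (fully open) to 1 (shut); "travel": the shift along the tool's x, y, z in mm, a list of three; "turn": the turn about the tool's z in rad. A call has 1 to 8 rows; each row is the pose to reach, as a shift and turn from the pose commanded when the call began, along the tool's axes at that moment; what a row does not reach only later rows make up. A row lasts 1/12 s, in which the tool goes at most 41.7 mm and 7.16 degrees, less where a joint would pass 70% of its speed; a pose out of reach is approached as far as the arm can. A call with a gripper value outside its range is refused whole. The fingers move at their own pace and stop on an object; the grip force is fixed at half the most. Time passes only in rows, so rows that repeat a pose let the fingers close. It gives the time, the measured TCP pose, the force, the opening and the grip force at its end, in the units of the state.
- status.get_state(): the state, without advancing time (a new reading comes with each control period).
- optics.read_camera(name): name is "side" or "top" or "wrist"; returns a dict with "pixels" (480x640x3 uint8, red, green, blue), "range_z" (480x640 float32, mm along the optical axis (not along the pixel's ray), 0 where there is no reading), "mtx" (3x3 intrinsics, pixels), "R" (3x3) and "t" (3): a world point X has camera coordinates R X + t. Camera axes: x right, y down, z forward; pixel columns grow to the right and rows downward; lengths in mm; the calibration is good to about 2 mm. The wrist camera is an equidistant fisheye: a pixel r from the principal point sees the ray r / f radians off the axis. A picture is of the moment at which its call begins.
- workorder.close_job(): hands the job in; it is judged then, once.
The state is a dict: "clock": time; "joint_pos": joint angles; "qvel": joint speeds; "effort": joint torques, N m; "ee_pos": TCP position; "tcp_rot": TCP orientation; "contact_force": force on the tool from outside, world axes, zero at the start; "wrist_torque": the same for the moment, N m; "gripper_width": finger opening in mm; "finger_force": force on a finger pad.
Only numpy, scipy, OpenCV 4.12 (cv2) and the standard library are available. Lean on these libraries where they do the work, as an engineer would, in place of code of your own. Each camera call takes 0.05 s, during which the arm holds its last target. There are 200 camera calls.

TASK

Draw the tube (the thickest and shortest of the three pieces) up out of its leaning sleeve in the stock rack, turn it level and hold it in the air about 10 cm above the tops of the two V rests, centred over them and lying along the line through both notches, so that its underside can be marked before it is laid in. Finish still holding it there, motionless and touching neither rests nor rack; leave the other two pieces in the rack and everything else on the bench where it is.

Things in the scene. Friction and masses are not known exactly. Their poses are not given: they have to be found in the camera images.
- stock_rack: Fixed steel rack: base plate 210 x 290 mm; three open square sleeves side by side, 75 mm apart along y, each 32 mm square inside, 90 mm deep, walls 3 mm, leaning 45 degrees, mouth up and to +x (away from the robot), 119 mm high; 12 mm round rail on end posts under the pieces 215 mm up from their lower ends, its top at z = 184, x = 106 mm. Origin: on the bench; the sleeves' lowest inner edge is at x = -50, z = 30 mm
- tube: The piece wanted: dark round tube, 24 mm across, 260 mm long, 0.25 to 0.5 kg, balanced at its middle. Leans loosely in one of the three sleeves (which one differs) on its lower wall and the rail; 170 mm stick out. Origin: at its lower end, on the side lying on that wall. y runs along the tube to its upper end; z from the origin square through the tube's axis, 12 mm off, away from the lower wall; x across
- tube_mid (a point): Middle of the tube: on its axis, 130 mm from either end
- round_rod: Other piece in the rack, to be left: solid round rod, 16 mm thick, 360 mm long, leaning in another sleeve, its top 0.3 m above the bench. Origin at its lower end on the lower wall, y along it upwards
- flat_bar: Other piece in the rack, to be left: flat bar 18 x 10 mm, 300 mm long, leaning in another sleeve. Origin at its lower end on the lower wall, y along it upwards
- v_rests: Fixed steel strip 200 x 50 x 8 mm with two V-notched uprights 140 mm apart along it. Origin: centre of the strip's underside; x along the line through both notches (lying across the robot's view, roughly left to right), z up. The tops of the uprights are at z = 57 mm. (A fixed fume hood hangs over the back of the bench: rim 270 mm up, from 720 mm ahead of the robot)
- tin: Bystander: round tin, 69 mm wide, 52 mm high; origin under its centre
- tape: Bystander: tape measure in its case, 62 x 80 x 34 mm; origin under its centre
- nipple: Bystander: short pipe stub standing on end, 48 mm wide, 55 mm high; origin under its centre
- magnet: Bystander: arrow-shaped welding magnet lying flat, 63 x 93 x 18 mm; origin under its centre
- marker: Bystander: paint marker lying down, 16 mm thick, 132 mm long; origin under its centre
- bolt: Bystander: hexagon bolt lying down, 59 mm long, head 27 mm; origin under its centre
- nut: Bystander: hexagon nut lying flat, 27 mm wide, 13 mm high; origin under its centre

How it is judged (in metres and radians):
On the way:
1. the tube is drawn out of its sleeve, held in the fingers: its lower end is raised above 100 mm (height (world z) of tube above 0.1 m and contact force between the fingers and tube above 1 N), for 0.1 s.
At the end, for the whole second after the job is handed in: Held in the fingers, still: level within 10 degrees, along the rests' line within 11 (either end first), its middle within 30 mm sideways of their midpoint, its underside 60 to 150 mm above their tops, touching neither rests nor rack. Other things moved less than 30 mm (angle between tube's own y axis and vertical between 1.4 and 1.75 rad and angle between the y axis of tube and the x axis of v_rests, either way round below 0.2 rad and horizontal distance between tube_mid and v_rests below 0.03 m and z of tube_mid in the frame of v_rests between 0.129 and 0.219 m and contact force between the fingers and tube above 2 N and contact force between tube and v_rests below 0.1 N and contact force between tube and stock_rack below 0.1 N and linear speed of tube below 0.02 m/s and angular speed of tube below 0.1 rad/s); the arm keeps its last pose, push and grip.
It fails at once if another piece in the rack is moved by more than 30 mm (distance of any of round_rod, flat_bar from where it was at the start of the episode above 0.03 m).
It fails at once if a bystander on the bench is moved by more than 30 mm (distance of any of tin, tape, nipple, magnet, marker, bolt, nut from where it was at the start of the episode above 0.03 m).
It also fails if it takes over 38 s, if anything falls off the work surface, if the arm or the gripper's body presses on something with over 40 N, if the wrist force passes 120 N, or if a joint passes its speed limit or range.

## Working session

There is one attempt and no reset: what is moved stays moved. The work goes in short steps, Python scripts to look and compute and a shell command to move; the robot and the scene stay as the last step left them, time stands still between calls to the robot, and variables do not carry over. Pictures are saved under pics/ and viewed, at most 10 in all, crops included, and the job is handed in when it is done.

```bash
mkdir -p pics; cat > h.py <<'E'
import numpy as np, cv2
from station import status, optics, workorder
from scipy.spatial.transform import Rotation as Ro
def cloud(d):
    v,u=np.indices(d['range_z'].shape); z=d['range_z'].astype(float)
    p=np.stack([u.ravel(),v.ravel()],-1).astype(float)
    K=d['mtx']; c=np.stack([(p[:,0]-K[0,2])/K[0,0],(p[:,1]-K[1,2])/K[1,1],np.ones(len(p))],-1)*z.ravel()[:,None]
    X=(c-d['t'])@d['R']; X[z.ravel()==0]=np.nan
    return X.reshape(480,640,3)
E
python3 - <<'E'
from h import *
s=status.get_state(); print(s)
for n in ['side','top']:
    d=optics.read_camera(n); np.savez(f'{n}0.npz',**d); cv2.imwrite(f'pics/{n}0.png',d['pixels'][:,:,::-1]); print(n,d['mtx'],d['R'],d['t'])
E
```

```text
{'clock': 0.0, 'joint_pos': array([ 1.11149637,  0.59211429,  0.0482968 ,  1.60988334, -0.03332484,
        0.94266943, -0.03371238]), 'qvel': array([-0.0003446 ,  0.00150149, -0.00274391,  0.00026423, -0.00154844,
       -0.00046819,  0.0003285 ]), 'effort': array([ 2.05530214e-04, -5.48699105e+01,  1.54660475e+00, -1.98129058e+01,
        9.43224644e-03,  8.81185551e-03, -1.35942406e-05]), 'ee_pos': array([ 259.02851401, -676.2123924 ,  220.32150472]), 'tcp_rot': array([-3.08700366e+00, -5.71081073e-01,  8.11850012e-04]), 'contact_force': array([ 0.64992513, -1.53060068, -0.13032046]), 'wrist_torque': array([-0.02220872,  0.00541832,  0.03578142]), 'finger_force': 0.0, 'gripper_width': 85.49413139862216}
side [[611.53179921   0.         316.53526274]
 [  0.         611.53179921 234.77856615]
 [  0.           0.           1.        ]] [[ 0.97441974  0.22379785 -0.02051082]
 [ 0.14092618 -0.67957681 -0.71994109]
 [-0.17505994  0.6986343  -0.69373203]] [-488.00419244  -67.27659787 1704.57525219]
top [[448.47257332   0.         322.72341862]
 [  0.         448.47257332 244.7682359 ]
 [  0.           0.           1.        ]] [[ 0.00658833 -0.99979211 -0.01929574]
 [-0.99923267 -0.00583717 -0.03872994]
 [ 0.03860925  0.0195361  -0.99906339]] [-122.20411968  524.10843709 1214.8833081 ]
```

View pics/side0.png

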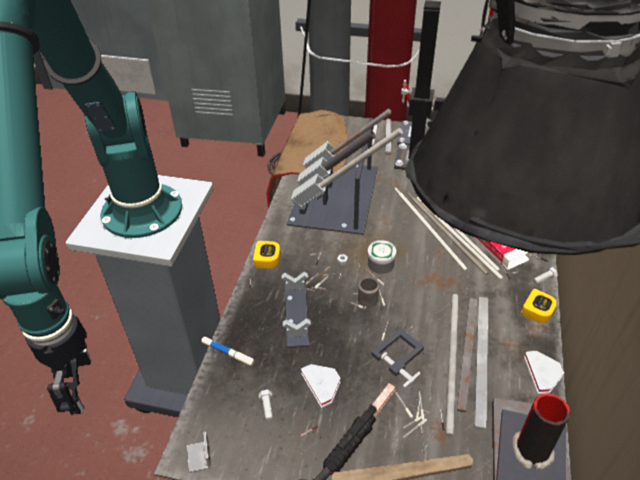

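View pics/top0.png

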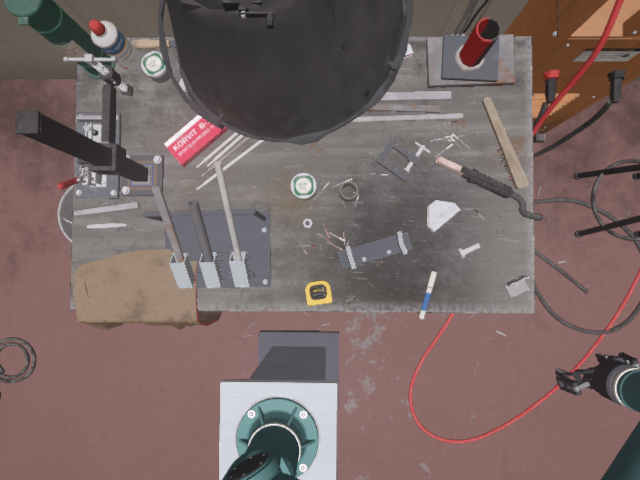

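Side view: the dark tube leans in the middle sleeve, with the rod and bar on either side. Top view: the tube runs from about (208,270) to (195,203) and the rests from (345,250) to (405,245). The bench between rack and rests is nearly clear. Next I'll measure them.

```bash
python3 - <<'E'
from h import *
np.set_printoptions(precision=1,suppress=True)
for n in ['top','side']:
    d=dict(np.load(n+'0.npz')); X=cloud(d); im=d['pixels'].astype(int)
    if n=='top':
        for v in range(200,292,6):
            print(v,[(u,im[v,u].sum()//3,X[v,u].round().astype(int).tolist()) for u in range(186,224,4)])
        m=np.zeros((480,640),bool); m[190,0]=0
    # rests: heights
    P=X.reshape(-1,3)
    if n=='top': xr=(330,420,220,275)
    else: xr=(275,320,260,355)
    S=X[xr[2]:xr[3],xr[0]:xr[1]].reshape(-1,3)
    a=S[(S[:,2]>35)&(S[:,2]<75)]; print(n,'upr',len(a),a.min(0),a.max(0))
    if len(a)>10:
        _,lab,c=cv2.kmeans(a.astype(np.float32),2,None,(3,50,.1),5,cv2.KMEANS_PP_CENTERS); print(c, c.mean(0), np.linalg.norm(c[0]-c[1]))
        for k in (0,1): print(cv2.minAreaRect(a[lab[:,0]==k][:,:2].astype(np.float32)))
    # tube candidates, rod, bar above z 130
    R=P[(P[:,2]>140)&(P[:,2]<240)&(P[:,0]>350)&(P[:,0]<720)&(P[:,1]>50)&(P[:,1]<420)]
    print('rack hi',len(R))
    for z in range(140,240,15):
        b=R[(R[:,2]>=z)&(R[:,2]<z+15)]; h=np.histogram(b[:,1],bins=np.arange(50,420,10)); 
        print(z,[(int(e),int(c)) for c,e in zip(h[0],h[1]) if c>2])
E
```

```text
200 [(186, np.int64(120), [647, 261, 1]), (190, np.int64(118), [617, 180, 220]), (194, np.int64(113), [618, 172, 217]), (198, np.int64(123), [648, 228, -1]), (202, np.int64(123), [648, 219, -6]), (206, np.int64(124), [648, 206, 0]), (210, np.int64(123), [647, 194, 3]), (214, np.int64(124), [647, 183, 1]), (218, np.int64(124), [647, 171, 5]), (222, np.int64(161), [617, 106, 223])]
206 [(186, np.int64(124), [630, 261, 2]), (190, np.int64(111), [602, 177, 229]), (194, np.int64(108), [603, 169, 227]), (198, np.int64(75), [604, 163, 216]), (202, np.int64(118), [631, 217, -2]), (206, np.int64(123), [631, 205, 1]), (210, np.int64(122), [631, 195, -2]), (214, np.int64(121), [632, 185, -5]), (218, np.int64(123), [631, 172, 0]), (222, np.int64(123), [632, 162, -5])]
212 [(186, np.int64(114), [594, 201, 183]), (190, np.int64(105), [590, 182, 213]), (194, np.int64(112), [590, 172, 215]), (198, np.int64(93), [591, 164, 210]), (202, np.int64(113), [594, 163, 182]), (206, np.int64(112), [594, 154, 181]), (210, np.int64(112), [594, 144, 185]), (214, np.int64(113), [594, 134, 186]), (218, np.int64(11
[... 7278 characters left out ...]
0, 7), (70, 11), (80, 21), (90, 42), (100, 7), (150, 20), (160, 52), (170, 12), (180, 4), (230, 12), (240, 23), (250, 8), (290, 6), (340, 7), (350, 27), (360, 3)]
185 [(50, 3), (60, 4), (80, 13), (90, 39), (140, 3), (150, 15), (160, 44), (170, 7), (230, 18), (240, 16), (250, 7), (290, 4), (340, 17), (350, 36)]
200 [(80, 9), (90, 30), (100, 4), (150, 6), (160, 60), (170, 12), (230, 12), (240, 24), (250, 4), (340, 27), (350, 39), (400, 3)]
215 [(80, 7), (90, 38), (100, 5), (150, 4), (160, 33), (170, 22), (180, 13), (230, 14), (240, 26), (250, 8), (340, 16), (350, 51), (360, 19), (370, 11), (380, 5), (390, 6), (400, 7)]
230 [(80, 5), (90, 31), (230, 8), (240, 13), (250, 5), (350, 6), (360, 18)]
```

```bash
python3 - <<'E'
from h import *
np.set_printoptions(precision=1,suppress=True)
for n in ['top','side']:
    d=dict(np.load(n+'0.npz')); P=cloud(d).reshape(-1,3)
    off=(P[:,2]-30)-(P[:,0]-438)   # above lower-wall line, *sqrt2
    s=P[(P[:,1]>145)&(P[:,1]<195)&(P[:,2]>125)&(off>3)&(off<55)&(P[:,0]>500)]
    along=((s[:,0]-438)+(s[:,2]-30))/2**.5; o=((s[:,2]-30)-(s[:,0]-438))/2**.5
    print(n,len(s),'along max',np.percentile(along,[1,50,99]),'off',np.percentile(o,[5,50,95]))
    print('y=',np.polyfit(along-130,s[:,1],1))
    for a in range(100,270,20):
        k=abs(along-a)<10
        if k.sum()>5: print(a,k.sum(),np.percentile(s[k,1],[3,50,97]),np.percentile(o[k],[10,50,95]))
E
python3 -m inch '[{"jaw":-1,"travel":[0,0,-40],"turn":0.12},{"jaw":-1,"travel":[0,0,-80],"turn":0.24},{"jaw":-1,"travel":[0,0,-100],"turn":0.366},{"jaw":-1,"travel":[0,0,-100],"turn":0.366}]'
```

```text
top 557 along max [114.7 197.9 260.6] off [ 8.1 22.3 26.1]
y= [  0.  167.7]
120 54 [159.9 167.2 179.9] [16.8 22.9 26.4]
140 63 [159.5 168.1 180. ] [16.7 23.  26.2]
160 65 [160.6 167.8 180.2] [15.8 22.4 26.1]
180 65 [160.6 167.9 180.7] [16.2 22.5 26.2]
200 74 [161.1 169.  181.1] [16.2 22.5 25.8]
220 74 [161.1 169.9 183.2] [15.2 22.8 26.2]
240 78 [161.8 169.5 182.8] [14.3 22.4 25.7]
260 84 [162.2 172.9 182.8] [ 4.8 17.1 25.4]
side 467 along max [115.7 196.8 261.4] off [ 5.5 18.  25.7]
y= [  0. 162.]
120 43 [155.6 162.4 175.4] [ 9.8 20.2 26.3]
140 53 [156.8 163.1 171. ] [ 7.8 18.4 26.1]
160 59 [156.7 163.2 174.4] [ 8.8 18.4 26. ]
180 56 [156.4 163.4 172.8] [ 8.1 17.6 25.2]
200 64 [155.7 162.7 171.5] [ 7.8 18.  25.6]
220 64 [156.6 163.2 171.8] [ 8.  17.9 25.2]
240 67 [159.7 165.  175.3] [ 7.6 17.7 25. ]
260 61 [157.7 170.7 185.9] [ 6.8 14.6 24.8]
clock: 0.43
ee_pos: [260.4, -680.2, 327.9]
tcp_rot: [3.131, -0.006, 0.006]
contact_force: [0.1, -0.3, 0.8]
gripper_width: 85.5
finger_force: 0.0
```

```bash
python3 -m inch '[{"jaw":-0.2,"travel":[12,-39,0],"turn":0},{"jaw":-0.2,"travel":[24,-78,0],"turn":0},{"jaw":-0.2,"travel":[36,-117,0],"turn":0},{"jaw":-0.2,"travel":[48,-156,0],"turn":0},{"jaw":-0.2,"travel":[60,-195,0],"turn":0},{"jaw":-0.2,"travel":[72,-234,0],"turn":0},{"jaw":-0.2,"travel":[84,-273,0],"turn":0},{"jaw":-0.2,"travel":[96,-312,0],"turn":0}]'
python3 -m inch '[{"jaw":-0.2,"travel":[12,-39,0],"turn":0},{"jaw":-0.2,"travel":[24,-78,0],"turn":0},{"jaw":-0.2,"travel":[36,-117,0],"turn":0},{"jaw":-0.2,"travel":[48,-156,0],"turn":0},{"jaw":-0.2,"travel":[60,-195,0],"turn":0},{"jaw":-0.2,"travel":[72,-234,0],"turn":0},{"jaw":-0.2,"travel":[84,-273,0],"turn":0},{"jaw":-0.2,"travel":[96,-312,0],"turn":0}]'
```

```text
clock: 1.1
ee_pos: [355.0, -362.5, 320.5]
tcp_rot: [-3.14, -0.001, 0.002]
contact_force: [0.6, -0.8, 0.4]
gripper_width: 51.3
finger_force: 0.0
clock: 1.77
ee_pos: [450.7, -51.1, 320.8]
tcp_rot: [3.141, 0.001, -0.002]
contact_force: [1.1, -1.0, 1.0]
gripper_width: 51.4
finger_force: 0.0
```

```bash
python3 -m inch '[{"jaw":-0.2,"travel":[13,-38,0],"turn":0},{"jaw":-0.2,"travel":[25,-76,0],"turn":0},{"jaw":-0.2,"travel":[37,-114,0],"turn":0},{"jaw":-0.2,"travel":[50,-152,0],"turn":0},{"jaw":-0.2,"travel":[62,-190,0],"turn":0},{"jaw":-0.2,"travel":[72,-218,0],"turn":0},{"jaw":-0.2,"travel":[72,-218,0],"turn":0},{"jaw":-0.2,"travel":[72,-218,0],"turn":0}]'
python3 - <<'E'
from h import *
s=status.get_state(); print(s['joint_pos'],s['ee_pos'])
d=optics.read_camera('wrist'); cv2.imwrite('pics/w1.png',d['pixels'][:,:,::-1])
E
```

```text
clock: 2.43
ee_pos: [522.8, 166.9, 320.4]
tcp_rot: [-3.141, -0.008, 0.003]
contact_force: [-0.4, -0.9, -0.0]
gripper_width: 51.3
finger_force: 0.0
[-0.14246671  0.27577863 -0.31081641  1.88778542  0.09830185  0.99469222
 -2.06185852] [522.83379682 166.94618898 320.37041065]
```

View pics/w1.png

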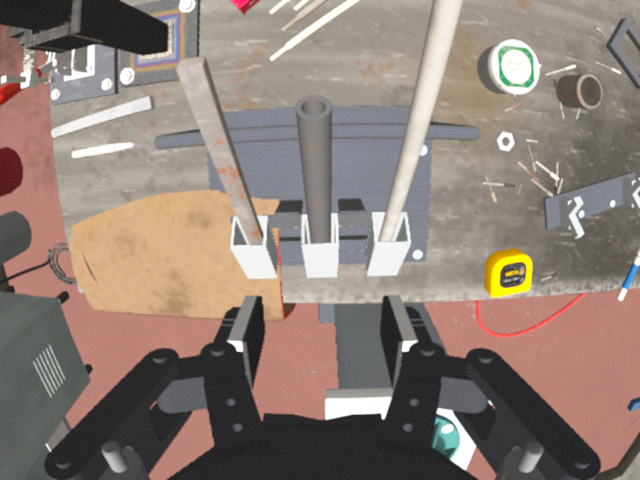

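The wrist picture shows the tube centred at u≈317 between the fingers (245 to 395), with its neighbours clear of them. I'm going down.

```bash
python3 -m inch '[{"jaw":-0.2,"travel":[0,-1,36],"turn":0},{"jaw":-0.2,"travel":[0,-1,72],"turn":0},{"jaw":-0.2,"travel":[0,-1,108],"turn":0},{"jaw":-0.2,"travel":[0,-1,135],"turn":0},{"jaw":-0.2,"travel":[0,-1,155],"turn":0},{"jaw":-0.2,"travel":[0,-1,170],"turn":0},{"jaw":-0.2,"travel":[0,-1,180],"turn":0},{"jaw":-0.2,"travel":[0,-1,182],"turn":0}]'
python3 -m inch '[{"jaw":-0.2,"travel":[0,0,0],"turn":0},{"jaw":0.1,"travel":[0,0,0],"turn":0},{"jaw":0.4,"travel":[0,0,0],"turn":0},{"jaw":1,"travel":[0,0,0],"turn":0},{"jaw":1,"travel":[0,0,0],"turn":0},{"jaw":1,"travel":[0,0,0],"turn":0},{"jaw":1,"travel":[0,0,0],"turn":0},{"jaw":1,"travel":[0,0,0],"turn":0}]'
```

```text
clock: 3.15
ee_pos: [522.0, 163.3, 137.7]
tcp_rot: [3.139, -0.004, -0.006]
contact_force: [-0.2, -0.8, 0.4]
gripper_width: 51.2
finger_force: 0.0
clock: 3.82
ee_pos: [524.3, 168.5, 141.7]
tcp_rot: [-3.138, -0.002, -0.005]
contact_force: [-1.5, 2.4, 6.1]
gripper_width: 13.7
finger_force: 51.3
```

```bash
python3 - <<'E'
from h import *
s=status.get_state(); print(s['ee_pos'],s['contact_force'],s['gripper_width'],s['finger_force'])
d=optics.read_camera('wrist'); e=optics.read_camera('side')
a=d['pixels'][80:480,120:520]; b=cv2.resize(e['pixels'][100:240,270:430],(400,350)); b=cv2.copyMakeBorder(b,0,50,0,0,0)
cv2.imwrite('pics/w2.png',np.hstack([a,b])[:,:,::-1])
E
```

```text
[524.33352232 168.52520039 141.66469937] [-1.54706828  2.44887699  6.13957512] 13.725316167655972 51.30346806719899
```

View pics/w2.png

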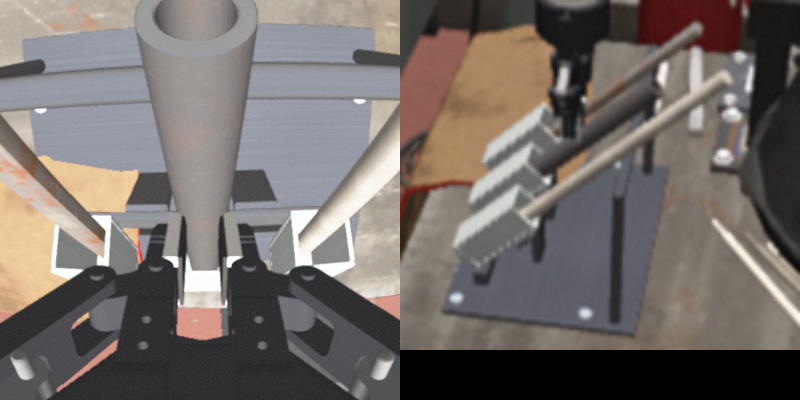

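Left panel: the pads straddle the tube near u≈180 and 232, v≈250. Right panel: the fingers are on the tube just above the middle sleeve. The opening reads narrower than 24 mm, so I'll test with a short, slow pull.

```bash
python3 -m inch '[{"jaw":1,"travel":[4,0,-4],"turn":0},{"jaw":1,"travel":[8,0,-8],"turn":0},{"jaw":1,"travel":[12,0,-12],"turn":0},{"jaw":1,"travel":[16,0,-16],"turn":0},{"jaw":1,"travel":[20,0,-20],"turn":0},{"jaw":1,"travel":[20,0,-20],"turn":0}]'
cat > tube.py <<'E'
import sys
from h import *
np.set_printoptions(precision=1,suppress=True)
d=optics.read_camera('wrist'); e=optics.read_camera('side')
a=d['pixels'][80:480,120:520]; b=cv2.resize(e['pixels'][100:240,270:430],(400,350)); b=cv2.copyMakeBorder(b,0,50,0,0,0)
cv2.imwrite(sys.argv[1],np.hstack([a,b])[:,:,::-1])
P=cloud(e).reshape(-1,3); off=(P[:,2]-30)-(P[:,0]-438)
s=P[(P[:,1]>140)&(P[:,1]<195)&(P[:,2]>125)&(off>-10)&(off<65)&(P[:,0]>545)]
al=((s[:,0]-438)+(s[:,2]-30))/2**.5; o=((s[:,2]-30)-(s[:,0]-438))/2**.5
for c in range(160,320,20):
    k=abs(al-c)<10
    if k.sum()>5: print(c,k.sum(),np.percentile(o[k],[10,50,95]),np.percentile(s[k,1],[3,97]))
print(al.max())
E
python3 tube.py pics/w3.png
```

```text
clock: 4.42
ee_pos: [542.8, 165.5, 160.0]
tcp_rot: [3.141, -0.002, -0.004]
contact_force: [-4.9, 0.4, 3.8]
gripper_width: 13.5
finger_force: 53.0
160 9 [ 5.7  7.9 11.9] [152.1 158.4]
180 63 [ 5.9 17.4 30.9] [145.7 164.7]
200 96 [ 8.6 22.  40.9] [147.1 177.1]
220 89 [-2.3 11.7 24.5] [146.2 168.9]
240 63 [10.  16.6 25.7] [148.1 166.1]
260 66 [ 6.9 16.8 24. ] [152.1 166.8]
280 87 [ 4.4 14.4 24.4] [150.7 178.1]
287.81527517912275
```

The tube's end moved with the tool, from about 261 to 288 mm along. It is held, so I'll keep drawing.

```bash
python3 -m inch '[{"jaw":1,"travel":[8,0,-8],"turn":0},{"jaw":1,"travel":[16,0,-16],"turn":0},{"jaw":1,"travel":[24,0,-24],"turn":0},{"jaw":1,"travel":[32,0,-32],"turn":0},{"jaw":1,"travel":[40,0,-40],"turn":0},{"jaw":1,"travel":[48,0,-48],"turn":0},{"jaw":1,"travel":[54,0,-54],"turn":0},{"jaw":1,"travel":[54,0,-54],"turn":0}]'
python3 tube.py pics/w4.png
```

```text
clock: 5.18
ee_pos: [592.4, 164.5, 213.7]
tcp_rot: [3.137, -0.001, -0.019]
contact_force: [-12.1, -1.1, 7.8]
gripper_width: 0.3
finger_force: 7.2
160 10 [ 6.5  9.7 14.1] [154.4 162.4]
180 50 [ 8.6 18.5 25.8] [152.  171.1]
200 67 [ 6.1 17.4 25.8] [152.9 169.3]
220 85 [-2.7 12.1 23.4] [149.5 173.4]
240 77 [ 5.9 15.7 35.3] [154.  166.6]
260 102 [ 8.2 21.3 42.2] [150.2 169.6]
280 102 [ 2.  12.1 40.4] [152.  179.6]
291.22536626771034
```

View pics/w4.png

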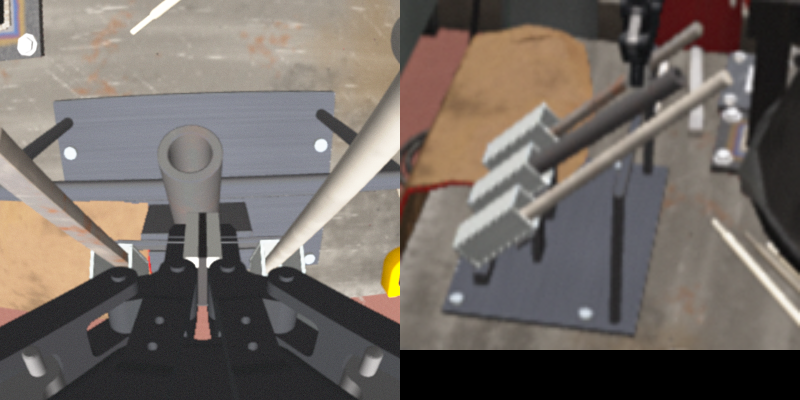

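The pads had only a shallow bite on the top of the tube and slid off, as w4 shows: fingers shut at u≈203 above the tube, tube end still leaning at (190,150). I'll back off upward and re-measure the tube, then grip deeper.

```bash
python3 -m inch '[{"jaw":1,"travel":[0,0,-20],"turn":0},{"jaw":1,"travel":[-20,0,-50],"turn":0},{"jaw":0.4,"travel":[-50,0,-70],"turn":0},{"jaw":-0.2,"travel":[-70,-2,-70],"turn":0},{"jaw":-0.2,"travel":[-70,-2,-70],"turn":0},{"jaw":-0.2,"travel":[-70,-2,-70],"turn":0},{"jaw":-0.2,"travel":[-70,-2,-70],"turn":0},{"jaw":-0.2,"travel":[-70,-2,-70],"turn":0}]'
python3 tube.py pics/w5.png
python3 - <<'E'
from h import *
# hover settling + wrist depth of tube and fingertips
s=status.get_state(); print(s['ee_pos'],s['qvel'].round(3))
d=optics.read_camera('wrist'); z=d['range_z']; K=d['mtx']
v,u=np.indices(z.shape); x=(u-K[0,2])/K[0,0]; y=(v-K[1,2])/K[1,1]; th=np.hypot(x,y)
k=np.tan(th)/np.maximum(th,1e-9); c=np.stack([x*k,y*k,np.ones_like(x)],-1)*z[...,None]
X=(c-d['t'])@d['R']; np.save('wX.npy',X); np.save('wI.npy',d['pixels'])
P=X.reshape(-1,3); P=P[(z.ravel()>0)]
T=P[(abs(P[:,1]-168)<17)&(P[:,0]>508)&(P[:,2]>110)&(P[:,2]<250)]
for xx in range(510,650,10):
    k=abs(T[:,0]-xx)<5
    if k.sum()>5: print(xx,k.sum(),'ztop',np.percentile(T[k,2],[50,95,99]),'y',np.percentile(T[k,1],[2,50,98]), 'nom', xx-438+30+34)
F=P[(abs(P[:,0]-s['ee_pos'][0])<25)&(abs(P[:,1]-168)<60)&(P[:,2]>230)]
print('fingers',len(F),np.percentile(F,[0,1,5,50,95,100],axis=0) if len(F) else '')
E
```

```text
clock: 5.95
ee_pos: [529.2, 167.3, 283.5]
tcp_rot: [-3.142, 0.003, -0.002]
contact_force: [0.3, -0.1, -0.3]
gripper_width: 51.3
finger_force: 0.0
160 11 [ 3.9  8.  13. ] [151.3 162.9]
180 54 [ 6.8 15.9 24.7] [152.4 170.2]
200 60 [ 7.  18.9 25.3] [153.4 170.9]
220 94 [-2.5 12.7 24.9] [146.7 176.5]
240 65 [ 7.1 19.2 25.1] [152.7 173. ]
260 63 [ 5.6 14.8 24.5] [153.8 181. ]
262.23318146944257
[528.6537085  167.49074296 283.08364089] [-0.003  0.    -0.005  0.008 -0.003  0.003 -0.001]
510 146 ztop [135.27754139 140.3100082  141.3990097 ] y [154.71030438 166.11127002 177.40139831] nom 136
520 214 ztop [143.25036111 150.03716875 150.98370595] y [154.30374788 165.72247009 177.08946986] nom 146
530 247 ztop [153.16110551 159.71480361 161.18840923] y [154.87881968 166.13430524 177.39020708] nom 156
540 277 ztop [163.04183476 169.47821315 170.52455049] y [155.35936025 166.15562849 177.5407904 ] nom 166
550 318 ztop [173.45681448 179.20483202 180.952642  ] y [155.62760816 166.51883469 177.65524462] nom 176
560 364 ztop [183.62819384 189.44089395 190.37065989] y [155.52025508 166.85629066 178.006
[... 211 characters left out ...]
2913] nom 206
590 699 ztop [211.89805177 218.69713612 219.79970183] y [151.88860631 167.94276676 184.31807535] nom 216
600 707 ztop [222.55834409 228.80375755 229.65779671] y [152.59891651 167.36083117 182.95633666] nom 226
610 741 ztop [218.01221511 227.50377104 228.44829077] y [156.67198856 167.98282808 179.18390402] nom 236
620 225 ztop [215.24639494 217.70553256 218.59518911] y [158.39485876 167.90258969 177.43513999] nom 246
fingers 48763 [[515.96552436 108.00164726 294.47013062]
 [518.8928838  109.15325852 303.42430032]
 [522.04865281 112.51531425 319.30714934]
 [540.49299606 168.55752116 370.50021429]
 [548.48625579 222.5407324  390.7548624 ]
 [550.90058356 227.993948   399.47810775]]
```

```bash
python3 - <<'E'
from h import *
X=np.load('wX.npy')
for u in (238,246,254,262,384,390,398): print(u,[(v,*X[v,u].round().astype(int)) for v in range(285,385,8)])
E
```

```text
238 [(285, np.int64(438), np.int64(257), np.int64(83)), (293, np.int64(397), np.int64(273), np.int64(24)), (301, np.int64(385), np.int64(275), np.int64(23)), (309, np.int64(536), np.int64(202), np.int64(304)), (317, np.int64(541), np.int64(198), np.int64(318)), (325, np.int64(541), np.int64(197), np.int64(323)), (333, np.int64(540), np.int64(196), np.int64(327)), (341, np.int64(540), np.int64(195), np.int64(333)), (349, np.int64(537), np.int64(195), np.int64(333)), (357, np.int64(541), np.int64(193), np.int64(343)), (365, np.int64(541), np.int64(192), np.int64(347)), (373, np.int64(541), np.int64(192), np.int64(351)), (381, np.int64(546), np.int64(189), np.int64(360))]
246 [(285, np.int64(437), np.int64(248), np.int64(82)), (293, np.int64(416), np.int64(254), np.int64(60)), (301, np.int64(540), np.int64(198), np.int64(303)), (309, np.int64(541), np.int64(196), np.int64(312)), (317, np.int64(540), np.int64(195), np.int64(316)), (325, np.int64(541), np.int64(194), np.int64(323)), (333, np.int64(540), np.int64(193), np.int64(328)), (341, np.int64(540), np.int64(192), np.int64(332)), (34
[... 2955 characters left out ...]
4(141), np.int64(328))]
398 [(285, np.int64(432), np.int64(83), np.int64(71)), (293, np.int64(384), np.int64(66), np.int64(-1)), (301, np.int64(540), np.int64(136), np.int64(304)), (309, np.int64(541), np.int64(138), np.int64(312)), (317, np.int64(541), np.int64(139), np.int64(318)), (325, np.int64(540), np.int64(139), np.int64(322)), (333, np.int64(541), np.int64(141), np.int64(328)), (341, np.int64(540), np.int64(141), np.int64(333)), (349, np.int64(537), np.int64(141), np.int64(332)), (357, np.int64(534), np.int64(141), np.int64(333)), (365, np.int64(530), np.int64(140), np.int64(333)), (373, np.int64(526), np.int64(140), np.int64(333)), (381, np.int64(547), np.int64(147), np.int64(360))]
```

The wrist depth settles it. At this opening the pads' tips are at z≈295 with the TCP reading 283, so the actual tips stand about 25 mm higher than I assumed. That agrees with the shallow 13.7 mm chord. The tube has slid back to its seat with its axis at y≈166.5, so I'll go about 25 mm deeper.

```bash
python3 -m inch '[{"jaw":-0.2,"travel":[-5,0,36],"turn":0},{"jaw":-0.2,"travel":[-5,0,72],"turn":0},{"jaw":-0.2,"travel":[-5,0,105],"turn":0},{"jaw":-0.2,"travel":[-5,0,125],"turn":0},{"jaw":-0.2,"travel":[-5,0,140],"turn":0},{"jaw":-0.2,"travel":[-5,0,148],"turn":0},{"jaw":-0.2,"travel":[-5,0,148],"turn":0},{"jaw":-0.2,"travel":[-5,0,148],"turn":0}]'
cat > wr.py <<'E'
from h import *
np.set_printoptions(precision=1,suppress=True)
def wrist():
    d=optics.read_camera('wrist'); z=d['range_z']; K=d['mtx']
    v,u=np.indices(z.shape); x=(u-K[0,2])/K[0,0]; y=(v-K[1,2])/K[1,1]; th=np.hypot(x,y)
    k=np.tan(th)/np.maximum(th,1e-9); c=np.stack([x*k,y*k,np.ones_like(x)],-1)*z[...,None]
    X=(c-d['t'])@d['R']; X[z==0]=np.nan
    return d['pixels'],X
E
python3 - <<'E'
from wr import *
s=status.get_state(); e=s['ee_pos']; print(e,s['contact_force'])
I,X=wrist(); P=X.reshape(-1,3)
for sg in (1,-1):
    q=sg*(P[:,1]-e[1]); F=P[(abs(P[:,0]-e[0])<14)&(q>20)&(q<36)&(P[:,2]>e[2]-25)]; print(len(F),np.percentile(F,[0,1,50,100],axis=0))
B=P[(abs(P[:,1]-e[1])<36)&(P[:,0]<e[0]+60)&(P[:,2]>e[2]+45)&(abs(P[:,0]-e[0])>0)]
T=P[(abs(P[:,1]-e[1])<4)&(P[:,0]>e[0]-5)]
for xx in range(-5,90,8):
    k=abs(T[:,0]-e[0]-xx)<4
    if k.any(): print(xx,k.sum(),np.percentile(T[k,2]-e[2],[2,50,98]))
E
```

```text
clock: 6.77
ee_pos: [522.9, 168.1, 135.5]
tcp_rot: [-3.142, 0.0, 0.0]
contact_force: [-0.3, -0.8, 0.5]
gripper_width: 51.2
finger_force: 0.0
[522.9 168.1 135.5] [-0.3 -0.8  0.5]
4417 [[511.8 189.8 146.9]
 [513.7 191.  150. ]
 [534.3 195.2 185.8]
 [536.9 204.  242.5]]
4221 [[512.1 132.1 146.5]
 [513.6 132.3 150.2]
 [534.3 140.  185.8]
 [536.9 147.4 242.9]]
-5 50 [ 7.1 10.5 12.3]
3 131 [12.  16.7 19.8]
11 2232 [ 22.4  94.1 103.2]
19 198 [27.9 32.4 36. ]
27 255 [36.1 40.9 44.1]
35 318 [43.8 48.6 52.1]
43 432 [52.1 56.4 60.2]
51 599 [60.  64.4 68.2]
59 827 [68.  72.3 76.3]
67 1223 [75.8 80.4 84.1]
75 1845 [83.9 88.3 92.1]
83 2091 [68.8 92.1 94.4]
```

```bash
python3 -m inch '[{"jaw":-0.2,"travel":[1,1,10],"turn":0},{"jaw":-0.2,"travel":[1,1,20],"turn":0},{"jaw":-0.2,"travel":[1,1,24],"turn":0},{"jaw":-0.2,"travel":[1,1,24],"turn":0},{"jaw":0.2,"travel":[1,1,24],"turn":0},{"jaw":1,"travel":[1,1,24],"turn":0},{"jaw":1,"travel":[1,1,24],"turn":0},{"jaw":1,"travel":[1,1,24],"turn":0}]'
python3 -m inch '[{"jaw":1,"travel":[0,0,0],"turn":0},{"jaw":1,"travel":[0,0,0],"turn":0},{"jaw":1,"travel":[0,0,0],"turn":0}]'
```

```text
clock: 7.48
ee_pos: [523.6, 166.6, 111.9]
tcp_rot: [3.141, 0.001, 0.001]
contact_force: [0.1, -0.6, 2.6]
gripper_width: 22.3
finger_force: 58.7
clock: 7.73
ee_pos: [523.7, 166.6, 111.9]
tcp_rot: [3.141, -0.0, 0.001]
contact_force: [-1.1, -1.7, 4.5]
gripper_width: 22.0
finger_force: 59.1
```

```bash
python3 -m inch '[{"jaw":1,"travel":[4,0,-4],"turn":0},{"jaw":1,"travel":[8,0,-8],"turn":0},{"jaw":1,"travel":[12,0,-12],"turn":0},{"jaw":1,"travel":[16,0,-16],"turn":0},{"jaw":1,"travel":[20,0,-20],"turn":0},{"jaw":1,"travel":[20,0,-20],"turn":0}]'; python3 tube.py pics/w6.png
```

```text
clock: 8.23
ee_pos: [544.2, 167.0, 132.3]
tcp_rot: [-3.141, 0.001, -0.001]
contact_force: [-2.4, -1.6, 3.4]
gripper_width: 21.9
finger_force: 59.7
160 14 [ 1.7  5.5 11.3] [141.7 158.5]
180 52 [ 6.5 15.5 24.7] [141.3 171.4]
200 83 [ 9.  21.7 37.9] [144.5 185.9]
220 104 [-1.8 15.2 42.8] [144.1 182.9]
240 63 [ 7.1 17.3 25.7] [153.4 168.8]
260 63 [ 7.7 18.  24.7] [152.7 171. ]
280 96 [ 5.5 14.7 24.5] [152.7 180.1]
292.84488370612723
```

Firm grip, with the width steady at 22 and the end drawn out by about 30 mm. I'll carry on out.

```bash
python3 -m inch '[{"jaw":1,"travel":[8,0,-8],"turn":0},{"jaw":1,"travel":[16,0,-16],"turn":0},{"jaw":1,"travel":[24,0,-24],"turn":0},{"jaw":1,"travel":[32,0,-32],"turn":0},{"jaw":1,"travel":[40,0,-40],"turn":0},{"jaw":1,"travel":[48,0,-48],"turn":0},{"jaw":1,"travel":[54,0,-54],"turn":0},{"jaw":1,"travel":[54,0,-54],"turn":0}]'
python3 tube.py pics/w7.png
```

```text
clock: 9.0
ee_pos: [600.3, 167.2, 187.7]
tcp_rot: [-3.141, 0.002, -0.007]
contact_force: [-1.1, 0.4, 5.6]
gripper_width: 22.4
finger_force: 61.6
160 10 [ 3.6  8.4 14. ] [153.4 161. ]
180 56 [ 6.  16.3 24.8] [151.7 168.3]
200 61 [ 6.5 17.2 25.8] [152.2 166.6]
220 79 [-1.8 14.2 24.5] [146.4 169.6]
240 52 [ 2.5 14.7 25.4] [141.6 163.1]
260 67 [ 6.  15.2 28.7] [141.  179.6]
280 79 [ 7.7 20.5 39.1] [143.9 172.2]
300 83 [ 7.3 17.8 43.6] [146.7 180.2]
369.9799514664125
```

View pics/w7.png

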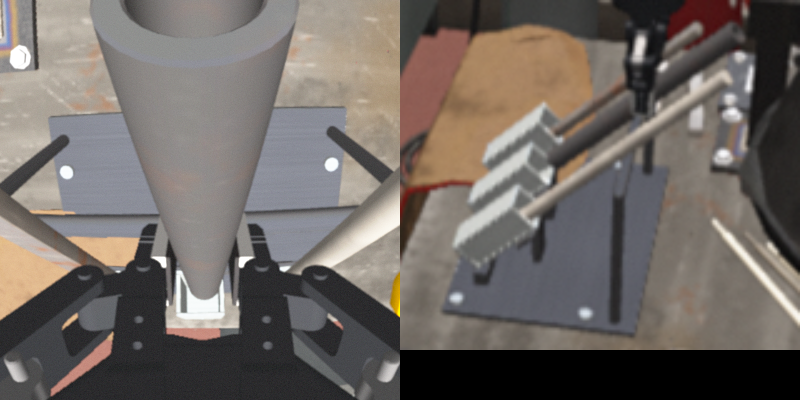

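It's drawn clear: the tube sits squarely between the pads and its lower end is past the mouth. Now I'll lift it up and back, away from rack and hood.

```bash
python3 -m inch '[{"jaw":1,"travel":[-5,0,-15],"turn":0},{"jaw":1,"travel":[-15,0,-35],"turn":0},{"jaw":1,"travel":[-25,0,-55],"turn":0},{"jaw":1,"travel":[-35,0,-75],"turn":0},{"jaw":1,"travel":[-45,0,-95],"turn":0},{"jaw":1,"travel":[-50,0,-110],"turn":0},{"jaw":1,"travel":[-50,0,-115],"turn":0},{"jaw":1,"travel":[-50,0,-115],"turn":0}]'
python3 -m inch '[{"jaw":1,"travel":[0,20,0],"turn":0},{"jaw":1,"travel":[0,50,0],"turn":0},{"jaw":1,"travel":[-5,80,0],"turn":0.08},{"jaw":1,"travel":[-10,110,0],"turn":0.17},{"jaw":1,"travel":[-15,140,0],"turn":0.26},{"jaw":1,"travel":[-20,170,0],"turn":0.36},{"jaw":1,"travel":[-25,200,0],"turn":0.46},{"jaw":1,"travel":[-30,225,0],"turn":0.56}]'
```

```text
clock: 9.77
ee_pos: [548.1, 167.3, 302.3]
tcp_rot: [-3.141, -0.0, -0.006]
contact_force: [-0.6, 0.8, -3.3]
gripper_width: 22.2
finger_force: 60.8
clock: 10.43
ee_pos: [516.4, -61.0, 299.1]
tcp_rot: [3.015, -0.878, -0.003]
contact_force: [-0.0, -0.1, -3.6]
gripper_width: 22.2
finger_force: 60.8
```

```bash
python3 -m inch '[{"jaw":1,"travel":[16,27,0],"turn":0.1},{"jaw":1,"travel":[32,54,0],"turn":0.2},{"jaw":1,"travel":[48,81,0],"turn":0.3},{"jaw":1,"travel":[64,108,0],"turn":0.4},{"jaw":1,"travel":[80,134,0],"turn":0.5},{"jaw":1,"travel":[93,156,0],"turn":0.6},{"jaw":1,"travel":[102,171,0],"turn":0.7},{"jaw":1,"travel":[102,171,0],"turn":0.725}]'
python3 -m inch '[{"jaw":1,"travel":[0,0,0],"turn":0},{"jaw":1,"travel":[0,0,0],"turn":0},{"jaw":1,"travel":[0,0,0],"turn":0}]'
cat > tb.py <<'E'
from wr import *
s=status.get_state(); e=s['ee_pos']; r=s['tcp_rot']; yaw=2*np.arctan2(r[1],r[0]); yaw=(yaw+np.pi/2)%np.pi-np.pi/2
print(e,'yaw',np.degrees(yaw),s['contact_force'],s['gripper_width'])
a=np.array([np.cos(yaw),np.sin(yaw)]); b=np.array([-a[1],a[0]])
for n in ('side','top','wrist'):
    if n=='wrist': I,X=wrist()
    else: X=cloud(optics.read_camera(n))
    P=X.reshape(-1,3); P=P[~np.isnan(P[:,0])]; w=P[:,:2]-e[:2]; l=w@a; c=w@b
    k=(abs(c)<22)&(P[:,2]>66)&(P[:,2]<e[2]+160)&(abs(l)<140)&(abs(l)>32); 
    print(n,k.sum())
    for q in range(-140,141,20):
        m=k&(abs(l-q)<10)
        if m.sum()>8: print(q,m.sum(),'ztop-tcp',np.percentile(P[m,2]-e[2],[2,50,97]),'c',np.percentile(c[m],[3,97]))
    print('l ends',l[k].min(),l[k].max()) if k.any() else 0
E
python3 tb.py
python3 - <<'E'
from h import *
e=optics.read_camera('side'); cv2.imwrite('pics/s8.png',cv2.resize(e['pixels'][150:400,200:460],(780,750))[:600,:,::-1])
E
```

```text
clock: 11.1
ee_pos: [511.4, -263.4, 299.1]
tcp_rot: [2.501, -1.894, 0.001]
contact_force: [-0.4, -1.4, -3.4]
gripper_width: 22.3
finger_force: 60.8
clock: 11.35
ee_pos: [513.1, -255.5, 299.7]
tcp_rot: [-2.518, 1.879, 0.003]
contact_force: [0.9, 0.1, -3.9]
gripper_width: 22.2
finger_force: 60.8
[ 513.1 -255.5  299.7] yaw -73.45535006304475 [ 0.9  0.1 -3.9] 22.153700493862992
side 342
-80 9 ztop-tcp [-74.2 -63.6 -40.5] c [-8.5  8.8]
-60 11 ztop-tcp [-58.8 -47.4 -19.2] c [-10.2   7.5]
-40 10 ztop-tcp [-36.2 -28.8  -1.1] c [-3.8  9.4]
40 193 ztop-tcp [ 52.9 149.6 159.3] c [-17.7  17.8]
60 16 ztop-tcp [59.7 83.3 99.5] c [-7.2 11.3]
80 67 ztop-tcp [ 79.  112.7 118.6] c [-9.6 13.3]
100 36 ztop-tcp [ 98.2 105.1 109.7] c [-8.3 11.3]
l ends -87.5780201768222 98.77861472474845
top 391
-100 62 ztop-tcp [-68.1 -58.9 -50.6] c [-10.4  10.9]
-80 103 ztop-tcp [-59.5 -42.5 -31.4] c [-10.6  11.3]
-60 113 ztop-tcp [-39.4 -23.6 -11.8] c [-10.3  12. ]
-40 113 ztop-tcp [-15.6  -3.5 152.4] c [-10.3  13.9]
l ends -104.2022615856914 -32.11734911174786
wrist 11938
-100 47 ztop-tcp [-69.  -59.1 -52.4] c [-10.3   7.6]
-80 100 ztop-tcp [-57.  -42.8 -34. ] c [-10.8   8.6]
-60 142 ztop-tcp [-36.1 -23.  -13.2] c [-10.1   9.3]
-40 178 ztop-tcp [-14.4  -4.6   3.9] c [-9.8  9.4]
40 2266 ztop-tcp [65.9 77.9 86.2] c [-8.8 10.3]
60 6404 ztop-tcp [ 84.4  97.1 104. ] c [-8.6 10.5]
80 2801 ztop-tcp [ 92.1  95.9 102.3] c [-8.2  9.9]
l ends -104.11412988978543 89.63285685974628
```

View pics/s8.png

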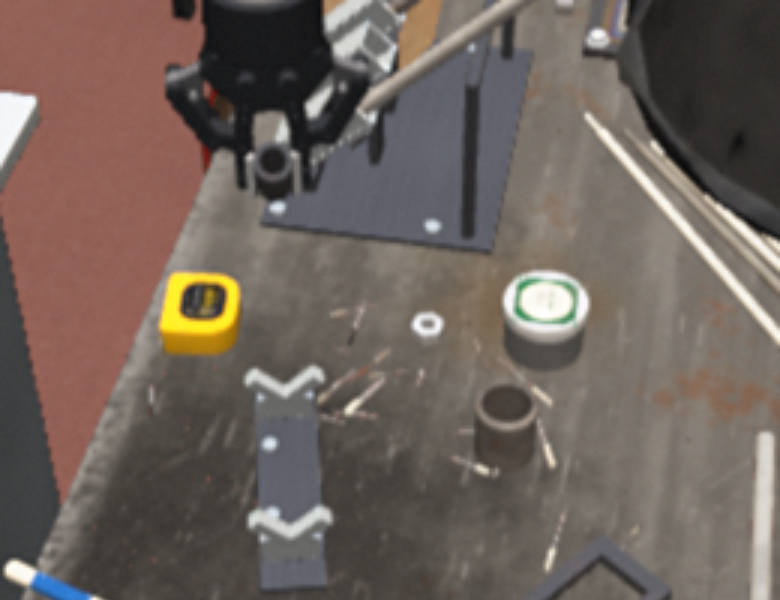

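The tube is held at about 44°, over and in line with the rests; its near end is at picture (275,165). I can only turn about the tool's z, so I'll let the tube's lower half bear on one V upright and lower the hand. That pivots the tube level in the pads, after which I lift it.

```bash
python3 -m inch '[{"jaw":1,"travel":[6,2,35],"turn":0},{"jaw":1,"travel":[6,2,70],"turn":0},{"jaw":1,"travel":[6,2,105],"turn":0},{"jaw":1,"travel":[6,2,135],"turn":0},{"jaw":1,"travel":[6,2,160],"turn":0},{"jaw":1,"travel":[6,2,170],"turn":0},{"jaw":1,"travel":[6,2,170],"turn":0},{"jaw":1,"travel":[6,2,170],"turn":0}]'
python3 -m inch '[{"jaw":1,"travel":[0,0,4],"turn":0},{"jaw":1,"travel":[0,0,8],"turn":0},{"jaw":1,"travel":[0,0,12],"turn":0},{"jaw":1,"travel":[0,0,16],"turn":0},{"jaw":1,"travel":[0,0,20],"turn":0},{"jaw":1,"travel":[0,0,24],"turn":0}]'
python3 tb.py | sed -n '1p;/wrist/,$p'
```

```text
clock: 12.22
ee_pos: [513.5, -263.6, 131.0]
tcp_rot: [-2.515, 1.882, -0.001]
contact_force: [-0.0, -0.1, -2.5]
gripper_width: 22.0
finger_force: 60.7
clock: 12.72
ee_pos: [512.9, -263.3, 106.6]
tcp_rot: [-2.514, 1.883, 0.0]
contact_force: [-1.4, 2.0, 3.5]
gripper_width: 22.4
finger_force: 61.0
[ 512.9 -263.3  106.6] yaw -73.65302129442416 [-1.4  2.   3.5] 22.41202431895337
wrist 13348
-80 66 ztop-tcp [-40.5 -35.6 -30. ] c [-8.6  8.1]
-60 167 ztop-tcp [-33.9 -20.7 -11.3] c [-10.5   8.9]
-40 214 ztop-tcp [-13.4  -3.1   5.3] c [-9.9  9.4]
40 2544 ztop-tcp [64.3 76.1 84.1] c [-9.  10.2]
60 7430 ztop-tcp [ 82.3  94.7 102.2] c [-8.7 10.4]
80 2888 ztop-tcp [ 90.8  94.6 101.4] c [-8.8 10.8]
100 39 ztop-tcp [94.3 95.2 95.5] c [-1.   3.9]
l ends -81.22955708292753 90.88053240056124
```

```bash
python3 -m inch '[{"jaw":1,"travel":[0,0,5],"turn":0},{"jaw":1,"travel":[0,0,10],"turn":0},{"jaw":1,"travel":[0,0,15],"turn":0},{"jaw":1,"travel":[0,0,20],"turn":0},{"jaw":1,"travel":[0,0,25],"turn":0},{"jaw":1,"travel":[0,0,30],"turn":0},{"jaw":1,"travel":[0,0,35],"turn":0}]'
python3 tb.py | sed -n '1p;/wrist/,$p'
```

```text
clock: 13.45
ee_pos: [512.9, -264.3, 71.1]
tcp_rot: [2.514, -1.883, 0.002]
contact_force: [-0.9, -1.2, 5.0]
gripper_width: 22.2
finger_force: 58.6
[ 512.9 -264.3   71.1] yaw -73.65474373916078 [-0.9 -1.2  5. ] 22.16337622073407
wrist 30389
-80 68 ztop-tcp [-5.  -3.9 -2.2] c [-5.9  6.1]
-60 455 ztop-tcp [-4.2  2.   7.5] c [-10.5   9.9]
-40 605 ztop-tcp [ 3.1 11.7 17.6] c [-10.7  10.6]
40 3373 ztop-tcp [47.6 56.2 61.8] c [-10.   10.9]
60 6255 ztop-tcp [57.2 66.4 72.6] c [-10.   11.1]
80 10393 ztop-tcp [67.8 77.2 83.4] c [-9.8 11.1]
100 9240 ztop-tcp [77.9 85.7 90.1] c [-9.8 11.3]
l ends -76.071091738966 105.35498723513442
```

It's pivoting well, now about 28° with light force. I'll continue.

```bash
python3 -m inch '[{"jaw":1,"travel":[0,0,5],"turn":0},{"jaw":1,"travel":[0,0,10],"turn":0},{"jaw":1,"travel":[0,0,15],"turn":0},{"jaw":1,"travel":[0,0,20],"turn":0},{"jaw":1,"travel":[0,0,25],"turn":0},{"jaw":1,"travel":[0,0,29],"turn":0},{"jaw":1,"travel":[0,0,29],"turn":0}]'
python3 tb.py | sed -n '1p;/wrist/,$p'
```

```text
clock: 14.18
ee_pos: [513.0, -264.6, 41.9]
tcp_rot: [2.514, -1.883, 0.002]
contact_force: [-0.9, -4.5, 4.1]
gripper_width: 22.0
finger_force: 58.6
[ 513.  -264.6   41.9] yaw -73.68770123832083 [-0.9 -4.5  4.1] 21.988402218381307
wrist 22332
-60 55 ztop-tcp [24.1 25.3 26.4] c [-5.9  6. ]
-40 783 ztop-tcp [24.2 26.9 29.2] c [-8.5  8.2]
40 3376 ztop-tcp [35.3 42.4 45.5] c [-10.   11.4]
60 4744 ztop-tcp [39.  46.1 49.4] c [-9.8 11.6]
80 5745 ztop-tcp [42.7 50.  53.4] c [-9.7 11.8]
100 6357 ztop-tcp [46.7 54.  57.4] c [-9.4 12. ]
120 1272 ztop-tcp [48.9 55.9 58.7] c [-9.7 12.4]
l ends -51.971289708350476 116.46299031050323
```

```bash
python3 -m inch '[{"jaw":1,"travel":[0,0,4],"turn":0},{"jaw":1,"travel":[0,0,8],"turn":0},{"jaw":1,"travel":[0,0,12],"turn":0},{"jaw":1,"travel":[0,0,12],"turn":0}]'
python3 tb.py | sed -n '1p;/wrist/,$p'
```

```text
clock: 14.67
ee_pos: [513.0, -264.5, 30.2]
tcp_rot: [2.514, -1.883, 0.002]
contact_force: [-0.1, -5.6, 5.3]
gripper_width: 22.4
finger_force: 58.7
[ 513.  -264.5   30.2] yaw -73.67502684882075 [-0.1 -5.6  5.3] 22.39350827782505
wrist 14770
40 1979 ztop-tcp [35.9 37.3 38.7] c [-5.7  7.3]
60 3059 ztop-tcp [36.  38.  39.7] c [-6.7  8.4]
80 3714 ztop-tcp [36.1 38.9 40.7] c [-7.2  9.3]
100 4074 ztop-tcp [36.1 39.7 41.7] c [-7.7 10.3]
120 1944 ztop-tcp [36.2 40.1 42.4] c [-8.  11.1]
l ends 32.00787891756362 120.70258819006116
```

Level to about 2°. I'm lifting 115 mm to the marking height.

```bash
python3 -m inch '[{"jaw":1,"travel":[0,0,-15],"turn":0},{"jaw":1,"travel":[-2,0,-35],"turn":0},{"jaw":1,"travel":[-2,0,-55],"turn":0},{"jaw":1,"travel":[-2,0,-75],"turn":0},{"jaw":1,"travel":[-2,0,-95],"turn":0},{"jaw":1,"travel":[-2,0,-110],"turn":0},{"jaw":1,"travel":[-2,0,-115],"turn":0},{"jaw":1,"travel":[-2,0,-115],"turn":0}]'
python3 -m inch '[{"jaw":1,"travel":[0,0,0],"turn":0},{"jaw":1,"travel":[0,0,0],"turn":0},{"jaw":1,"travel":[0,0,0],"turn":0},{"jaw":1,"travel":[0,0,0],"turn":0},{"jaw":1,"travel":[0,0,0],"turn":0},{"jaw":1,"travel":[0,0,0],"turn":0}]'
python3 tb.py
python3 - <<'E'
from h import *
e=optics.read_camera('side'); t=optics.read_camera('top')
cv2.imwrite('pics/s9.png',np.hstack([cv2.resize(e['pixels'][100:400,200:460],(400,460)),cv2.resize(t['pixels'][150:330,280:480],(400,460))])[:,:,::-1])
E
```

```text
clock: 15.48
ee_pos: [512.7, -259.8, 145.7]
tcp_rot: [-2.515, 1.88, -0.0]
contact_force: [1.0, 0.6, -4.1]
gripper_width: 22.0
finger_force: 59.2
clock: 15.98
ee_pos: [512.0, -261.5, 145.0]
tcp_rot: [2.515, -1.883, -0.001]
contact_force: [0.4, -0.2, -3.2]
gripper_width: 21.8
finger_force: 59.2
[ 512.  -261.5  145. ] yaw -73.64190103619981 [ 0.4 -0.2 -3.2] 21.756743205522195
side 572
-40 27 ztop-tcp [27.2 31.6 35.7] c [-9.   8.6]
40 192 ztop-tcp [ 31.2 144.4 159.2] c [-16.5  17. ]
60 71 ztop-tcp [34.5 40.8 46.2] c [-9.1 11.6]
80 84 ztop-tcp [35.5 42.3 47.2] c [-9.7 12.7]
100 92 ztop-tcp [26.1 43.6 48.4] c [-10.1  12.1]
120 106 ztop-tcp [25.7 39.5 48.8] c [-10.2  11.3]
l ends -46.76733416510282 124.09922185446665
top 458
-140 38 ztop-tcp [15.3 21.8 25.6] c [-10.   11.1]
-120 86 ztop-tcp [14.7 23.2 27.4] c [-10.4  12.1]
-100 83 ztop-tcp [17.2 25.3 30.5] c [-9.9 12. ]
-80 86 ztop-tcp [20.1 27.3 32.6] c [-9.9 12.2]
-60 87 ztop-tcp [21.1 29.3 33.8] c [-10.1  12.4]
-40 74 ztop-tcp [ 24.5  31.2 148.4] c [-9.  16.3]
l ends -139.28233949431737 119.9645807675913
wrist 20910
-40 951 ztop-tcp [23.  30.4 32.7] c [-10.7  11.2]
40 3327 ztop-tcp [30.9 38.1 40.5] c [-10.2  11.5]
60 4425 ztop-tcp [32.9 39.9 42.3] c [-10.   11.6]
80 4961 ztop-tcp [34.5 41.7 44.3] c [-9.9 11.6]
100 5187 ztop-tcp [36.4 43.6 46.2] c [-9.8 11.7]
120 2053 ztop-tcp [37.4 44.7 47.2] c [-9.9 12. ]
l ends -52.33625795187118 120.6411744108887
```

View pics/s9.png

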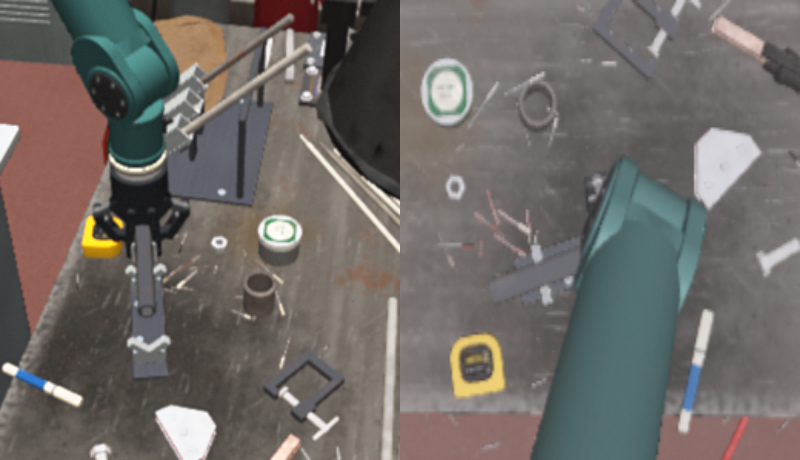

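The side view shows the tube held level over the rests, near end at (148,305). Its tilt reads about 5°, so I'll check for creep and find the true ends.

```bash
sed -i 's/abs(l)<140/abs(l)<170/; s/range(-140,141,20)/range(-160,161,20)/' tb.py
python3 -m inch '[{"jaw":1,"travel":[0,0,0],"turn":0},{"jaw":1,"travel":[0,0,0],"turn":0},{"jaw":1,"travel":[0,0,0],"turn":0},{"jaw":1,"travel":[0,0,0],"turn":0},{"jaw":1,"travel":[0,0,0],"turn":0},{"jaw":1,"travel":[0,0,0],"turn":0},{"jaw":1,"travel":[0,0,0],"turn":0},{"jaw":1,"travel":[0,0,0],"turn":0}]'
python3 tb.py | sed -n '1p;/^top/,$p'
```

```text
clock: 16.9
ee_pos: [512.2, -261.5, 145.5]
tcp_rot: [2.515, -1.883, -0.0]
contact_force: [-0.2, -1.3, -3.5]
gripper_width: 22.0
finger_force: 59.2
[ 512.2 -261.5  145.5] yaw -73.62988271217819 [-0.2 -1.3 -3.5] 21.958711032530072
top 460
-140 39 ztop-tcp [12.8 22.  27. ] c [-10.1  11.6]
-120 86 ztop-tcp [15.5 24.  28.5] c [-10.4  12. ]
-100 84 ztop-tcp [19.  25.8 30.3] c [-9.7 11.7]
-80 87 ztop-tcp [19.7 27.7 31.7] c [-10.1  12.4]
-60 86 ztop-tcp [22.1 29.1 35. ] c [-10.   12.2]
-40 74 ztop-tcp [ 22.4  31.1 148.2] c [-9.2 16.1]
l ends -139.36915637596707 119.50944255068879
wrist 20903
-40 958 ztop-tcp [22.7 30.1 32.5] c [-10.8  11.1]
40 3326 ztop-tcp [30.8 37.9 40.2] c [-10.3  11.4]
60 4413 ztop-tcp [32.6 39.7 42.1] c [-10.2  11.5]
80 4979 ztop-tcp [34.2 41.5 44. ] c [-10.1  11.5]
100 5186 ztop-tcp [36.2 43.4 46. ] c [-10.   11.6]
120 2036 ztop-tcp [37.4 44.4 47. ] c [-10.   11.9]
l ends -52.41167800123411 120.38431858409956
```

It isn't creeping, holding at 5.2° against the 10° limit. The middle sits 9 mm off along the line, so I'll nudge it to centre, let it settle and hand in.

```bash
python3 -m inch '[{"jaw":1,"travel":[3,0,0],"turn":0},{"jaw":1,"travel":[6,0,0],"turn":0},{"jaw":1,"travel":[9,0,0],"turn":0},{"jaw":1,"travel":[9,0,0],"turn":0},{"jaw":1,"travel":[9,0,0],"turn":0},{"jaw":1,"travel":[9,0,0],"turn":0},{"jaw":1,"travel":[9,0,0],"turn":0},{"jaw":1,"travel":[9,0,0],"turn":0}]'
python3 -m inch '[{"jaw":1,"travel":[0,0,0],"turn":0},{"jaw":1,"travel":[0,0,0],"turn":0},{"jaw":1,"travel":[0,0,0],"turn":0},{"jaw":1,"travel":[0,0,0],"turn":0},{"jaw":1,"travel":[0,0,0],"turn":0},{"jaw":1,"travel":[0,0,0],"turn":0}]'
python3 tb.py | sed -n '1p;/^wrist/,$p'
python3 -c "
from station import workorder; print(workorder.close_job())"
```

```text
clock: 17.72
ee_pos: [514.7, -270.0, 145.4]
tcp_rot: [-2.515, 1.882, 0.0]
contact_force: [-0.6, 0.2, -3.3]
gripper_width: 22.3
finger_force: 59.2
clock: 18.22
ee_pos: [514.8, -270.2, 145.5]
tcp_rot: [2.515, -1.883, -0.0]
contact_force: [-0.2, 0.0, -3.1]
gripper_width: 22.0
finger_force: 59.2
[ 514.8 -270.2  145.5] yaw -73.63238248077602 [-0.2  0.  -3.1] 22.01396552369465
wrist 20910
-40 955 ztop-tcp [22.5 30.1 32.3] c [-10.8  11.1]
40 3329 ztop-tcp [30.6 37.9 40.3] c [-10.3  11.4]
60 4419 ztop-tcp [32.6 39.6 42.1] c [-10.2  11.5]
80 4985 ztop-tcp [34.3 41.5 44. ] c [-10.1  11.4]
100 5183 ztop-tcp [36.2 43.3 45.9] c [-10.   11.6]
120 2033 ztop-tcp [37.4 44.5 47. ] c [-10.1  11.9]
l ends -52.42438908445254 120.62844057408724
the job is handed in; nothing more can be done
None
```

I handed the job in at about 18 s with the tube held still, about 10 cm above the rests, centred and in line with them and about 5° off level; I levelled it by bearing it on the rests' notches before lifting it clear, and no verdict came back.

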